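Seat the ink-cup carousel on its locating pin

ROBOT

A 6-joint arm with a two-finger parallel gripper is mounted at the origin on the work surface. World frame = base frame: x ahead of the robot, y to its left, z up, the work surface at z = 0. Lengths are in m, angles in degrees, forces in N, time in s.
With the tool pointing down it reaches from about 0.4 to 0.825 m from the base axis. Payload 7 kg.
Tool frame: the origin (TCP) lies at the very end of the fingers, on their centre line; the grasp point (between the pads) lies 19 mm behind it (ctrl.hold_point_z is the distance from the TCP to the grasp point, in m); z points along the fingers, y is the line along which they close (so a half turn about z gives the same grasp; the last joint's range is limited). The gripper opens to 88 mm and grips with 3 to 60 N. Pads are 19 mm wide; open, the fingers measure 130 mm over their backs; the gripper's body (78 mm by 193 mm) begins 47 mm behind the grasp point.
Start: joints at [92.768, 20.546, 0.682, 0, -70.136, -16.507], TCP at [0.16, 0.656, 0.227] pointing down, gripper open.
Joint ranges: [-176.03, 176.03], [-82.01, 121.73], [-58.28, 71.71], [-173.87, 95.51], [-174.79, -0.11], [-173.66, 173.66]. Speed limits (degrees/s): [136.94, 136.94, 172.46, 180, 180, 180].

INTERFACE

Orientations are given as [roll, pitch, yaw] about the fixed x, y, z axes, in that order (R = Rz(yaw) Ry(pitch) Rx(roll)).
In Python, from plant import sensors, viewer, workorder, ctrl gives the robot as it stands.
- The arm moves only by the shell command python3 -m pendant 'ROWS'. ROWS is JSON, a list of rows, each a list of 3 entries, a list of its own where there are three numbers: the opening, from -1 (shut) to 1 (fully open), so that 0 is half open, then the shift along the tool's x, y, z in m, then the turn, a rotation vector about the tool's x, y, z in degrees. A call has 1 to 10 rows; each row is the pose to reach, as a shift and turn from the pose commanded when the call began, along the tool's axes at that moment; what a row does not reach only later rows make up. A row lasts 1/12 s, in which the tool goes at most 41.7 mm and 7.16 degrees, less where a joint would pass 70% of its speed; a pose out of reach is approached as far as the arm can. A call with a gripper value outside its range is refused whole. The fingers move at their own pace and stop on an object; the grip force is fixed at half the most. Time passes only in rows, so rows that repeat a pose let the fingers close. It gives the time, the measured TCP pose, the force, the opening and the grip force at its end, in the units of the state.
- sensors.get_obs(): the state, without advancing time (a new reading comes with each control period).
- viewer.snapshot(name): name is "scene" or "top" or "wrist"; returns the picture (480x640x3 uint8, red, green, blue); there is no depth.
- viewer.camera_params(name): a dict with "fx", "fy", "cx", "cy" (pixels), "extrinsics" (4x4, takes a point from world to camera coordinates). Camera axes: x right, y up, looking along -z (the intrinsics and any distortion apply to the point x, -y, -z); pixel columns grow to the right and rows downward; lengths in m; the calibration is good to about 2 mm. A picture is of the moment at which its call begins: read the wrist's pose just before it. camera_params takes no time and is no camera call; for the wrist camera it gives the pose at the moment of the call.
- workorder.close_job(): hands the job in; it is judged then, once.
The state is a dict: "clock": time; "joint_pos": joint angles; "qvel": joint speeds; "tau": joint torques, N m; "tool_pos": TCP position; "orientation": TCP orientation; "force": force on the tool from outside, world axes, zero at the start; "moment": the same for the moment, N m; "opening": finger opening in m; "gripper_force": force on a finger pad.
Only numpy, scipy, OpenCV 4.12 (cv2) and the standard library are available. Lean on these libraries where they do the work, as an engineer would, in place of code of your own. Each camera call takes 0.05 s, during which the arm holds its last target. There are 200 camera calls.

TASK

The ink-cup carousel has been put back on its stand but its notch is not over the locating pin. Push it round with a fingertip until the notch in its rim stands over the pin, then gently press it down until it is fully seated on the stand, and let go. Do not lift the carousel, and leave the other things on the tray where they are.

Things in the scene. Friction and masses are not known exactly. Their poses are not given: they have to be found in the camera images.
- stand: Fixed stand of the ink-cup carousel: black round plinth, 164 mm across, 11.5 mm high; any place, any yaw; origin at the centre of its underside, on the spindle axis, z up. Its +x axis points from the spindle to the locating pin. Under the pin a black ear, 26 mm wide, sticks out to 106 mm from the axis and is seen from above.
- pin (a point): Tip of the locating pin: an upright steel pin with a domed end, 10 mm in diameter, 72 mm from the spindle axis, at the root of the ear; its tip is 26 mm above the work surface, 2 mm below the raised disc.
- carousel (a joint): Turn of the carousel (plain metal disc 148 mm across, 8 mm thick, four white cups, black hub) about its upright spindle, rad, counter-clockwise from above; 0 or a whole turn = notch exactly over the pin. No stops. Starts between 0.8 and 5.5. Friction 0.05 N m, about 1 N at a cup; stays where left.
- press (a joint): How far the carousel is down, m: 0 = raised, as at the start (disc underside 28, top 36 mm above the work surface), 0.016 = fully seated (top at 20 mm); negative = lifted. 6 N of friction holds the 0.3 kg carousel at any height; 3 to 4 N pushes it down and it stays there. With the notch elsewhere it lands on the pin after 2 mm, which yields about 1 mm per 4 N.
- notch (a point): Middle of the one notch in the disc's rim, at the height of the disc's top face, 72 mm from the axis: a straight-sided slot open to the rim, 16 mm wide (3 mm clear each side of the pin; the pin's dome also helps to centre it) and about 16 mm deep from the rim.
- hub_top (a point): Middle of the flat top, 26 mm across, of the black tapered hub at the centre of the disc; 60 mm above the work surface while raised, 44 mm when seated. The hub is 52 mm across at its foot on the disc. Press here.
- cup0 (a point): Centre of the rim of one of four like white cups fixed to the disc, each 22 mm across and standing 22 mm above the disc's top, centre 52 mm from the axis; this one stands 45 degrees counter-clockwise from the notch. The cups are 90 degrees apart; a fingertip fits between two of them and can push either round.
- cup1 (a point): Centre of the rim of one of four like white cups fixed to the disc, each 22 mm across and standing 22 mm above the disc's top, centre 52 mm from the axis; this one stands 135 degrees counter-clockwise from the notch. The cups are 90 degrees apart; a fingertip fits between two of them and can push either round.
- cup2 (a point): Centre of the rim of one of four like white cups fixed to the disc, each 22 mm across and standing 22 mm above the disc's top, centre 52 mm from the axis; this one stands 225 degrees counter-clockwise from the notch. The cups are 90 degrees apart; a fingertip fits between two of them and can push either round.
- cup3 (a point): Centre of the rim of one of four like white cups fixed to the disc, each 22 mm across and standing 22 mm above the disc's top, centre 52 mm from the axis; this one stands 315 degrees counter-clockwise from the notch. The cups are 90 degrees apart; a fingertip fits between two of them and can push either round.
- wrap_roll: Bystander, loose: roll of bandage wrap standing on end, 54 mm across, 50 mm high. Origin at the centre of its underside. Leave it where it stands.
- coil_machine: Bystander, loose: small steel-and-brass coil tattoo machine, about 110 x 22 mm, 46 mm high. Origin at the centre of its underside. Leave it where it stands.
- cap_jar: Bystander, loose: small closed jar, 44 mm across, 42 mm high. Origin at the centre of its underside. Leave it where it stands.
- grip_pack: Bystander, loose: flat wrapped grip on paper, 100 x 40 mm, 18 mm high. Origin at the centre of its underside. Leave it where it stands.
- soap_bottle: Bystander, loose: green bottle, 60 mm across, 160 mm high. Origin at the centre of its underside. Leave it where it stands.
- dropper: Bystander, loose: small dark dropper bottle, 34 mm across, 100 mm high. Origin at the centre of its underside. Leave it where it stands.
- wash_bottle: Bystander, loose: white bottle with red cap, 64 mm across, 170 mm high. Origin at the centre of its underside. Leave it where it stands.
There are look-alikes about, which are no part of the job. Leave any green or purple look-alike of the stand alone.

How it is judged:
By the outcome, as a careful person would: the job done as asked, in the order asked, and still so for the second after the job is handed in, with the robot touching nothing.
It also fails if it takes over 45 s, if anything falls off the work surface, if the arm or the gripper's body presses on something with over 40 N, if the wrist force passes 120 N, or if a joint passes its speed limit or range.

## Working session

There is one attempt and no reset: what is moved stays moved. The work goes in short steps, Python scripts to look and compute and a shell command to move; the robot and the scene stay as the last step left them, time stands still between calls to the robot, and variables do not carry over. Pictures are saved under pics/ and viewed, at most 10 in all, crops included, and the job is handed in when it is done.

```bash
mkdir -p pics; ls; python3 - <<'E'
from plant import sensors, viewer
import cv2,numpy as np
for n in("top","scene"):
    im=viewer.snapshot(n);cv2.imwrite(f"pics/{n}0.png",im[:,:,::-1])
    p=viewer.camera_params(n);print({k:np.round(v,3).tolist() if k!='model' else v for k,v in p.items() if not isinstance(v,str)})
o=sensors.get_obs();print({k:np.round(v,3).tolist() for k,v in o.items()})
E
```

```text
pics
{'fx': 576.546, 'fy': 576.546, 'cx': 320.862, 'cy': 237.144, 'extrinsics': [[0.106, -0.994, 0.001, -0.037], [0.974, 0.104, 0.2, -0.567], [-0.199, -0.02, 0.98, -1.229], [0.0, 0.0, 0.0, 1.0]]}
{'fx': 485.019, 'fy': 485.019, 'cx': 319.105, 'cy': 235.524, 'extrinsics': [[-0.746, 0.666, 0.0, 0.426], [-0.411, -0.461, 0.786, 0.187], [0.523, 0.587, 0.618, -1.317], [0.0, 0.0, 0.0, 1.0]]}
{'clock': 0.1, 'joint_pos': [92.767, 20.588, 0.641, -0.016, -70.136, -16.507], 'qvel': [0.066, -0.017, 0.094, 0.08, 0.012, 0.018], 'tau': [-0.001, -58.416, 29.375, 7.016, 0.01, -0.0], 'tool_pos': [0.16, 0.655, 0.226], 'orientation': [179.917, -0.009, -13.745], 'force': [0.035, -0.616, -0.874], 'moment': [-0.012, -0.028, 0.013], 'gripper_force': 0.0, 'opening': 0.087}
```

View pics/top0.png

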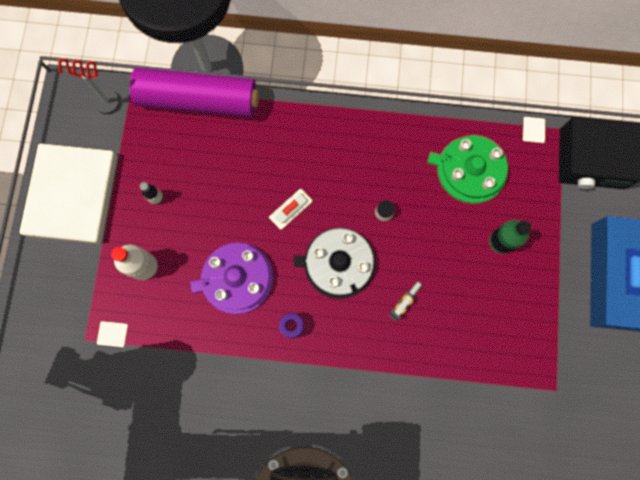

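View pics/scene0.png

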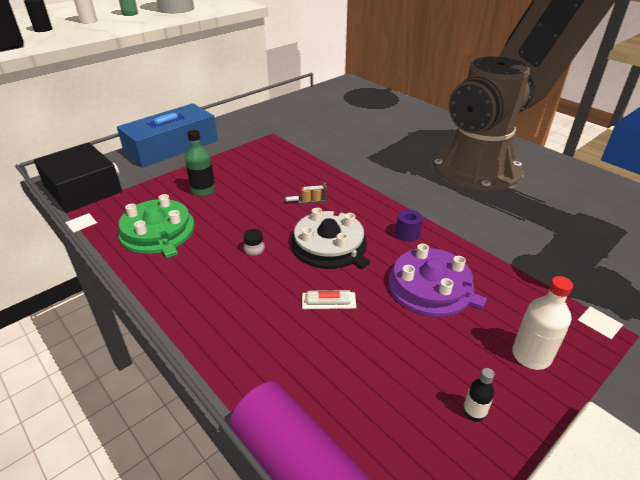

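The top view shows the real stand with its hub at about (340,261), its black ear at (299,261) and the notch near (355,290). I'll enlarge that area.

```bash
python3 - <<'E'
import cv2
im=cv2.imread("pics/top0.png")[215:310,280:400]
cv2.imwrite("pics/crop0.png",cv2.resize(im,None,fx=6,fy=6,interpolation=cv2.INTER_CUBIC))
E
```

```text
(no output)
```

View pics/crop0.png

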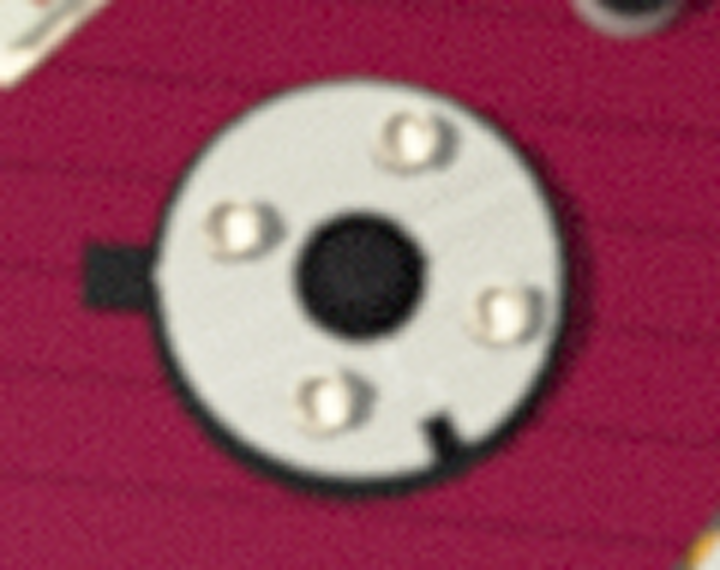

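```bash
cat > h.py <<'E'
import numpy as np
from plant import viewer
def w(name,u,v,z,p=None):
    p=p or viewer.camera_params(name);E=np.array(p["extrinsics"]);R,t=E[:3,:3],E[:3,3]
    d=R.T@np.array([(u-p["cx"])/p["fx"],-(v-p["cy"])/p["fy"],-1]);c=-R.T@t
    return c+d*(z-c[2])/d[2]
E
python3 - <<'E'
import numpy as np
from h import w
f=lambda x,y,z:w("top",(x+.5)/6-.5+280,(y+.5)/6-.5+215,z)
L,R,T,B=f(155,277,.036),f(567,277,.036),f(361,77,.036),f(361,478,.036)
print("diam",np.linalg.norm(L-R),np.linalg.norm(T-B))
cups=[f(*a,.058) for a in((412,138),(238,228),(330,405),(505,313))]
c=np.mean(cups,0);print("centre",(L+R)/2,(T+B)/2,"cups",c)
for q in cups: print(q,np.linalg.norm((q-c)[:2]),np.degrees(np.arctan2(*(q-c)[1::-1])))
print("hub",f(361,272,.060))
c=(c+(L+R)/2+(T+B)/2)/3
for n,q in(("ear",f(86,278,.0115)),("notch",f(437,420,.036)),("notcho",f(452,462,.036)),("notchm",f(443,440,.036))):
    print(n,q,np.linalg.norm((q-c)[:2]),np.degrees(np.arctan2(*(q-c)[1::-1])))
for n,u,v in(("roll",291,325),("coil",406,300),("jar",386,210),("grip",291,209)): print(n,w("top",u,v,.03))
E
```

```text
diam 0.15444552358528824 0.1521501518960894
centre [ 0.5221419  -0.02428516  0.036     ] [ 0.52283899 -0.02421065  0.036     ] cups [ 0.52137071 -0.02741968  0.058     ]
[ 0.57253579 -0.03755454  0.058     ] 0.052159180623913774 -11.204206967942126
[0.53194551 0.02310156 0.058     ] 0.05161609876258314 78.17787414433185
[ 0.47018873 -0.01734067  0.058     ] 0.052164944816181204 168.85957580271787
[ 0.51081282 -0.07788506  0.058     ] 0.05155796956285522 -101.81645242928279
hub [ 0.52005499 -0.02368887  0.06      ]
ear [0.51464294 0.07971949 0.0115    ] 0.1052902811240419 94.07068932888406
notch [ 0.47159684 -0.05772017  0.036     ] 0.06002531945451071 -147.31484858063834
notcho [ 0.45662214 -0.06473679  0.036     ] 0.07644904160832292 -148.94974861505435
notchm [ 0.46441201 -0.06064365  0.036     ] 0.06766607516090963 -148.5168235694161
roll [0.36872301 0.06846552 0.03      ]
coil [ 0.45066081 -0.18004078  0.03      ]
jar [ 0.65200101 -0.11845829  0.03      ]
grip [0.6311673  0.09914453 0.03      ]
```

Disc diameter (~152 mm), cup radius (52 mm) and ear reach (105 mm) all match the given sizes. The spindle is at about (0.522,-0.025), the ear at 94°, the notch at -147° and the cups at -11.5+90k°, so the notch has to turn about 120° clockwise. I'll straddle the hub with the open fingers in two opposite cup gaps (finger line at 33.5°, so yaw -56.5°) and turn about the tool axis.

```bash
cat >> h.py <<'E'
from scipy.spatial.transform import Rotation as Ro
from plant import sensors
def go(pos,yaw):
    o=sensors.get_obs();R=Ro.from_euler("xyz",o["orientation"],degrees=True);T=Ro.from_euler("xyz",[180,0,yaw],degrees=True)
    print("shift",np.round(R.inv().apply(np.array(pos)-o["tool_pos"]),4),"turn",np.round((R.inv()*T).as_rotvec(degrees=True),2),
     "at",np.round(o["tool_pos"],4),np.round(o["orientation"],2),"F",np.round(o["force"],1),"j6",round(o["joint_pos"][5],1),"t",o["clock"])
E
python3 -c "
from h import *
go([.522,-.0255,.17],-56.5)"
```

```text
shift [0.5131 0.5752 0.0566] turn [ 8.000e-02 -4.000e-02  4.275e+01] at [0.1603 0.6553 0.2257] [ 1.7992e+02 -1.0000e-02 -1.3750e+01] F [ 0.  -0.6 -0.9] j6 -16.5 t 0.1
```

```bash
python3 -m pendant '[[1,[0.513,0.575,0],[0,0,42.7]],[1,[0.513,0.575,0],[0,0,42.7]],[1,[0.513,0.575,0],[0,0,42.7]],[1,[0.513,0.575,0],[0,0,42.7]],[1,[0.513,0.575,0],[0,0,42.7]],[1,[0.513,0.575,0],[0,0,42.7]],[1,[0.513,0.575,0],[0,0,42.7]],[1,[0.513,0.575,0],[0,0,42.7]],[1,[0.513,0.575,0],[0,0,42.7]],[1,[0.513,0.575,0],[0,0,42.7]]]'; python3 -c "
from h import *
go([.522,-.0255,.2],-56.5)"
```

```text
clock: 0.93
tool_pos: [0.3562, 0.2857, 0.2266]
orientation: [-180.0, 0.0, -56.4]
force: [2.3, 0.7, 0.1]
opening: 0.0877
gripper_force: 0.0
shift [0.351  0.0341 0.0265] turn [-0.01  0.01  0.09] at [0.3562 0.2857 0.2266] [-1.7999e+02  1.0000e-02 -5.6410e+01] F [2.3 0.7 0.1] j6 -30.0 t 0.9333
```

```bash
python3 -m pendant '[[1,[0.352,0.034,0.02],[0,0,0]],[1,[0.352,0.034,0.02],[0,0,0]],[1,[0.352,0.034,0.02],[0,0,0]],[1,[0.352,0.034,0.02],[0,0,0]],[1,[0.352,0.034,0.02],[0,0,0]],[1,[0.352,0.034,0.02],[0,0,0]],[1,[0.352,0.034,0.02],[0,0,0]],[1,[0.352,0.034,0.02],[0,0,0]],[1,[0.352,0.034,0.02],[0,0,0]],[1,[0.352,0.034,0.02],[0,0,0]]]'; python3 -c "
from h import *
import cv2
go([.522,-.0255,.1],-56.5)
p=viewer.camera_params('wrist');im=viewer.snapshot('wrist');cv2.imwrite('pics/w1.png',im[:,:,::-1]);print(p['fx'],p['cx'],p['cy'],np.round(p['extrinsics'],4).tolist())"
```

```text
clock: 1.77
tool_pos: [0.5231, -0.0278, 0.2054]
orientation: [179.9, 0.0, -56.7]
force: [-0.0, 0.2, -0.4]
opening: 0.0878
gripper_force: 0.0
shift [-0.0025 -0.0006  0.1054] turn [ 0.12  0.01 -0.17] at [ 0.5231 -0.0278  0.2054] [ 1.7988e+02  1.0000e-02 -5.6670e+01] F [-0.   0.2 -0.4] j6 14.9 t 1.7667
364.408095521335 322.6144607247027 240.5244161136579 [[-0.8352, -0.55, 0.0017, 0.4218], [0.5271, -0.8013, -0.2831, -0.2689], [0.157, -0.2355, 0.9591, -0.459], [0.0, 0.0, 0.0, 1.0]]
```

View pics/w1.png

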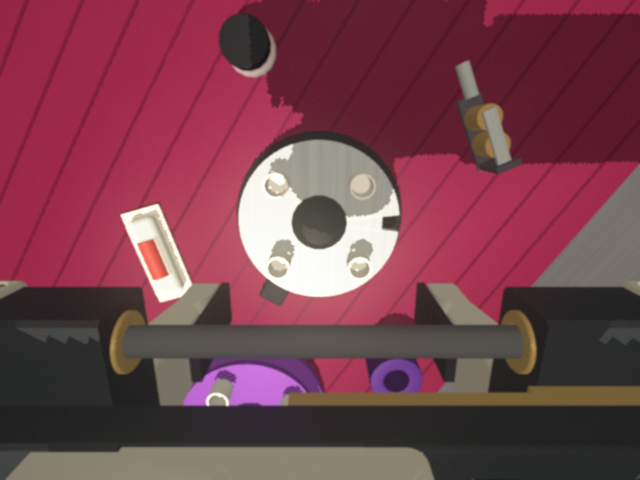

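```bash
python3 -c "
from h import *
import cv2
c=np.mean([w('wrist',*a,.058) for a in((277,184),(362,186),(359,266),(279,266))],0);print('cups',c, [np.degrees(np.arctan2(*(w('wrist',*a,.058)-c)[1::-1])) for a in((277,184),(362,186),(359,266),(279,266))])
print('hub',w('wrist',319,217,.06));n=w('wrist',391,223,.036);print('notch',n,np.degrees(np.arctan2(*(n-c)[1::-1])))
e=w('wrist',275,292,.0115);print('ear',e,np.degrees(np.arctan2(*(e-c)[1::-1])),np.linalg.norm((e-c)[:2]))
print(np.round(sensors.get_obs()['joint_pos'],1))
"

```

```text
cups [ 0.52451631 -0.02387975  0.058     ] [np.float64(-12.97169669731711), np.float64(-102.14849162272813), np.float64(167.7993974074693), np.float64(78.3890041505659)]
hub [ 0.52969811 -0.03140739  0.06      ]
notch [ 0.46818104 -0.05858809  0.036     ] -148.3626431154859
ear [0.5184569 0.070914  0.0115   ] 93.65748713226606 0.09498721780011135
[ 18.6   7.2 -20.1  -0.  -62.9  14.7]
```

```bash
python3 -c "
from h import *
go([.5225,-.0255,.046],-56.7)"
```

```text
shift [-0.0006 -0.001   0.1595] turn [0.11 0.03 0.04] at [ 0.5223 -0.0264  0.2055] [ 1.7989e+02  3.0000e-02 -5.6660e+01] F [-0.4  0.9  0. ] j6 14.7 t 1.8167
```

```bash
python3 -m pendant '[[1,[0,-0.001,0.03],[0,0,0]],[1,[0,-0.001,0.06],[0,0,0]],[1,[0,-0.001,0.09],[0,0,0]],[1,[0,-0.001,0.11],[0,0,0]],[1,[0,-0.001,0.125],[0,0,0]],[1,[0,-0.001,0.137],[0,0,0]],[1,[0,-0.001,0.147],[0,0,0]],[1,[0,-0.001,0.155],[0,0,0]],[1,[0,-0.001,0.159],[0,0,0]],[1,[0,-0.001,0.159],[0,0,0]]]'; python3 -c "
from h import *
go([.5225,-.0255,.046],-56.7)"
```

```text
clock: 2.65
tool_pos: [0.5226, -0.0236, 0.047]
orientation: [179.9, 0.0, -56.4]
force: [-0.1, -0.7, -0.3]
opening: 0.0876
gripper_force: 0.0
shift [0.0015 0.0012 0.001 ] turn [0.05 0.02 0.28] at [ 0.5226 -0.0236  0.047 ] [ 1.7995e+02  2.0000e-02 -5.6420e+01] F [-0.1 -0.7 -0.3] j6 14.7 t 2.65
```

```bash
python3 -m pendant '[[1,[0.001,0.001,0],[0,0,4]],[1,[0.001,0.001,0],[0,0,8]],[1,[0.001,0.001,0],[0,0,12]],[1,[0.001,0.001,0],[0,0,16]],[1,[0.001,0.001,0],[0,0,20]],[1,[0.001,0.001,0],[0,0,24]],[1,[0.001,0.001,0],[0,0,28]],[1,[0.001,0.001,0],[0,0,32]],[1,[0.001,0.001,0],[0,0,36]],[1,[0.001,0.001,0],[0,0,40]]]'; python3 -c "
from h import *
go([.5225,-.0255,.046],-56.7)
print(sensors.get_obs()['moment'])"
```

```text
clock: 3.48
tool_pos: [0.5231, -0.0248, 0.0484]
orientation: [-179.9, 0.0, -96.6]
force: [-0.2, 1.9, 0.4]
opening: 0.0878
gripper_force: 0.8
shift [0.0008 0.0005 0.0024] turn [-7.000e-02  2.000e-02 -3.993e+01] at [ 0.5231 -0.0248  0.0484] [-1.7994e+02  4.0000e-02 -9.6630e+01] F [-0.2  1.9  0.4] j6 -25.4 t 3.4833
[0.75947844 0.28674872 0.04638748]
```

```bash
for i in 1; do python3 -m pendant '[[1,[0,0,0.001],[0,0,4]],[1,[0,0,0.001],[0,0,8]],[1,[0,0,0.001],[0,0,12]],[1,[0,0,0.001],[0,0,16]],[1,[0,0,0.001],[0,0,20]],[1,[0,0,0.001],[0,0,24]],[1,[0,0,0.001],[0,0,28]],[1,[0,0,0.001],[0,0,32]],[1,[0,0,0.001],[0,0,36]],[1,[0,0,0.001],[0,0,40]]]';  python3 -m pendant '[[1,[0,0,0],[0,0,4]],[1,[0,0,0],[0,0,8]],[1,[0,0,0],[0,0,12]],[1,[0,0,0],[0,0,16]],[1,[0,0,0],[0,0,20]],[1,[0,0,0],[0,0,24]],[1,[0,0,0],[0,0,28]],[1,[0,0,0],[0,0,32]],[1,[0,0,0],[0,0,36]],[1,[0,0,0],[0,0,40]]]'; done; python3 -c "
from h import *
import cv2
go([.5225,-.0255,.046],-56.7)
print(sensors.get_obs()['moment'])
a=viewer.snapshot('top')[215:310,280:400];b=viewer.snapshot('wrist')
cv2.imwrite('pics/m.png',np.hstack([cv2.resize(a[:,:,::-1],(480,380)),cv2.resize(b[:,:,::-1],(320,380))]))"
```

```text
clock: 4.32
tool_pos: [0.5237, -0.0247, 0.0476]
orientation: [-179.9, 0.1, -136.6]
force: [0.8, 1.2, 0.5]
opening: 0.0875
gripper_force: 0.6
clock: 5.15
tool_pos: [0.5241, -0.0247, 0.0478]
orientation: [180.0, 0.2, -176.6]
force: [1.2, 0.1, 0.5]
opening: 0.0877
gripper_force: 0.6
shift [ 0.0017 -0.0008  0.0018] turn [  -0.16    0.14 -119.91] at [ 0.5241 -0.0247  0.0478] [ 179.96    0.18 -176.61] F [1.2 0.1 0.5] j6 -105.4 t 5.15
[ 0.32487794 -0.53966925  0.04875765]
```

View pics/m.png

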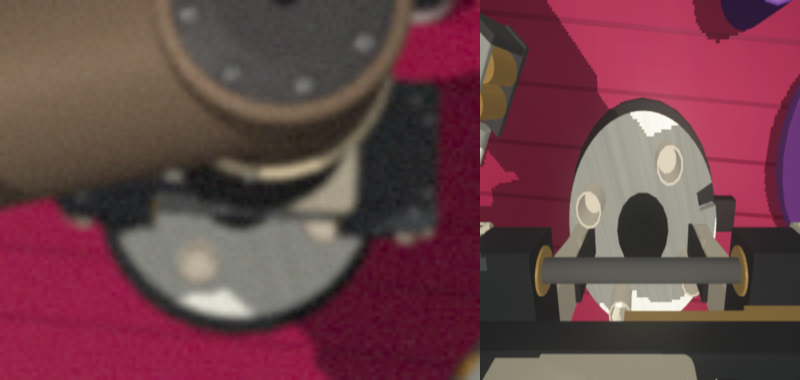

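The wrist view shows the notch near wrist pixel (452,246) and the ear close to it at (488,268), with a little clockwise turn still to go. I'll enlarge that.

```bash
python3 -c "
from h import *
import cv2
b=viewer.snapshot('wrist')[120:290,290:520]
cv2.imwrite('pics/m2.png',cv2.resize(b[:,:,::-1],None,fx=3.4,fy=3.4,interpolation=cv2.INTER_CUBIC))"
```

```text
(no output)
```

View pics/m2.png

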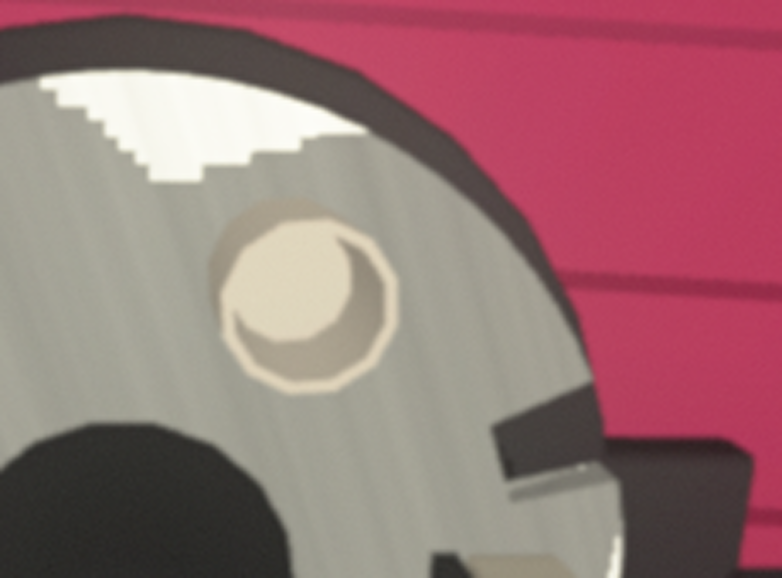

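```bash
python3 -c "
from h import *
c=np.array([.5225,-.025])
def f(n,x,y,z):
    q=w('wrist',290+(x+.5)/3.4-.5,120+(y+.5)/3.4-.5,z);d=q[:2]-c
    print(n,np.round(q,4),round(np.linalg.norm(d),4),round(np.degrees(np.arctan2(d[1],d[0])),1))
    return q
f('cup',311,305,.058)
for a in((493,428),(512,500),(592,383),(618,478)): f('n',*a,.036)
for a in ((752,462),(735,570)): f('ear',*a,.0115)
go(c.tolist()+[.046],-176.6)
"
```

```text
cup [ 0.4759 -0.0038  0.058 ] 0.0512 155.5
n [0.4964 0.028  0.036 ] 0.0591 116.2
n [0.5071 0.0325 0.036 ] 0.0595 105.0
n [0.4888 0.041  0.036 ] 0.0741 117.0
n [0.5027 0.0473 0.036 ] 0.0749 105.3
ear [0.5066 0.08   0.0115] 0.1062 98.6
ear [0.526  0.0812 0.0115] 0.1063 88.1
shift [0.0008 0.     0.0014] turn [0.02 0.08 0.27] at [ 0.5233 -0.025   0.0474] [ 1.7998e+02  8.0000e-02 -1.7633e+02] F [0.5 0.5 0.3] j6 -105.1 t 5.3
```

```bash
python3 -m pendant '[[1,[0,0,0],[0,0,3]],[1,[0,0,0],[0,0,6]],[1,[0,0,0],[0,0,9]],[1,[0,0,0],[0,0,12]],[1,[0,0,0],[0,0,14]],[1,[0,0,0],[0,0,16]],[1,[0,0,0],[0,0,16]]]'; python3 -c "
from h import *
import cv2
go([.5225,-.025,.046],-192.6)
b=viewer.snapshot('wrist')[110:280,310:540]
cv2.imwrite('pics/m3.png',cv2.resize(b[:,:,::-1],None,fx=3.4,fy=3.4,interpolation=cv2.INTER_CUBIC))"
```

```text
clock: 5.88
tool_pos: [0.5233, -0.0251, 0.0471]
orientation: [180.0, 0.1, 167.6]
force: [1.0, 0.6, 0.7]
opening: 0.0871
gripper_force: 0.3
shift [ 0.0008 -0.0001  0.0011] turn [0.02 0.06 0.22] at [ 0.5233 -0.0251  0.0471] [1.7998e+02 6.0000e-02 1.6762e+02] F [1.  0.6 0.7] j6 -121.1 t 5.8833
```

View pics/m3.png

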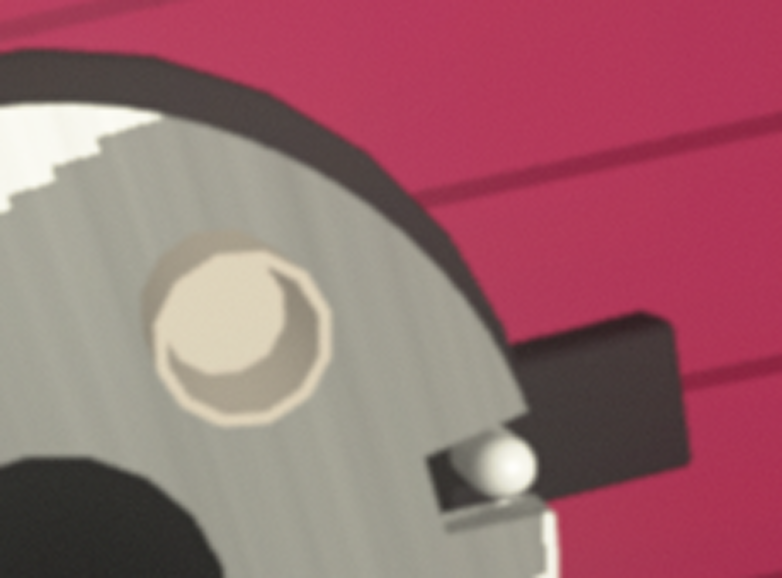

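The pin's domed tip now shows in the notch, its ball centred near crop pixel (502,465). The notch corners are at about (428,458), (448,530) and (527,412), the cup rim at (243,339), and the ear's outer corners at (672,325) and (690,462).

```bash
python3 -c "
from h import *
c=np.array([.5225,-.025])
def f(n,x,y,z):
    q=w('wrist',310+(x+.5)/3.4-.5,110+(y+.5)/3.4-.5,z);d=q[:2]-c
    print(n,np.round(q,4),round(np.linalg.norm(d),4),round(np.degrees(np.arctan2(d[1],d[0])),1))
    return q
f('cup',243,339,.058)
for a in((428,458),(448,530),(527,412),(547,505)): f('n',*a,.036)
f('pin',502,465,.021)
for a in ((674,330),(690,462)): f('ear',*a,.0115)
"
```

```text
cup [0.4832 0.0084 0.058 ] 0.0516 139.6
n [0.5111 0.0339 0.036 ] 0.0599 100.9
n [0.5227 0.0353 0.036 ] 0.0603 89.8
n [0.5073 0.0484 0.036 ] 0.0749 101.7
n [0.5219 0.0498 0.036 ] 0.0748 90.5
pin [0.5203 0.0487 0.021 ] 0.0738 91.7
ear [0.5074 0.0808 0.0115] 0.1069 98.1
ear [0.53   0.0818 0.0115] 0.1071 86.0
```

```bash
python3 -m pendant '[[1,[0,0,0],[0,0,1]],[1,[0,0,0],[0,0,2]],[1,[0,0,0],[0,0,3]],[1,[0,0,0],[0,0,3]],[1,[0,0,0],[0,0,3]]]'; python3 -c "
from h import *
import cv2
go([.5225,-.025,.046],-195.6)
b=viewer.snapshot('wrist')[110:280,310:540]
cv2.imwrite('pics/m4.png',cv2.resize(b[:,:,::-1],None,fx=3.4,fy=3.4,interpolation=cv2.INTER_CUBIC))"
```

```text
clock: 6.35
tool_pos: [0.5227, -0.0252, 0.0465]
orientation: [-180.0, -0.0, 164.6]
force: [0.6, -0.2, 0.3]
opening: 0.0873
gripper_force: 0.4
shift [0.0002 0.0001 0.0005] turn [-0.   -0.01  0.18] at [ 0.5227 -0.0252  0.0465] [-1.8000e+02 -1.0000e-02  1.6458e+02] F [ 0.6 -0.2  0.3] j6 -124.2 t 6.35
```

View pics/m4.png

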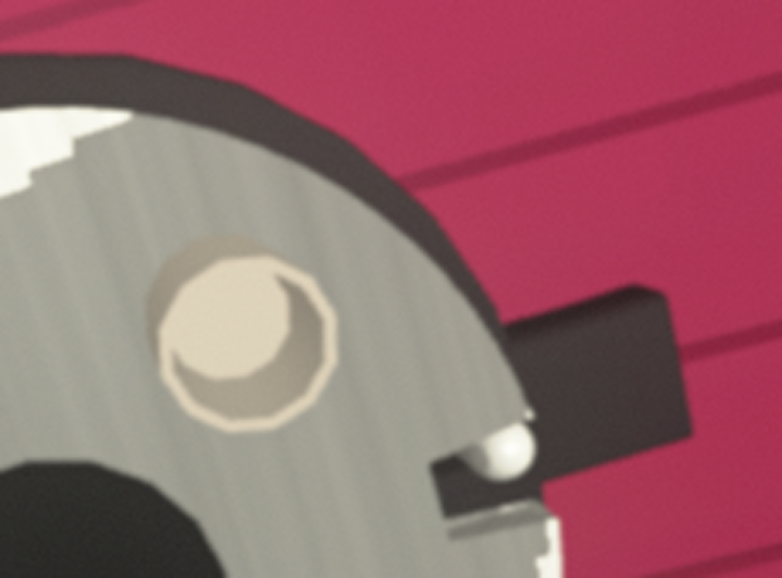

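The pin now sits near (503,446), with the notch corners at (432,465), (448,537), (532,415) and (550,513). I'll correct for parallax.

```bash
python3 -c "
from h import *
c=np.array([.5225,-.025])
def f(n,x,y,z):
    q=w('wrist',310+(x+.5)/3.4-.5,110+(y+.5)/3.4-.5,z);d=q[:2]-c
    print(n,np.round(q,4),round(np.linalg.norm(d),4),round(np.degrees(np.arctan2(d[1],d[0])),1))
    return q
f('cup',249,344,.058)
for a in((432,465),(448,537),(532,415),(550,513)): f('n',*a,.036)
for a in((445,520),(540,498)): f('nbottom',*a,.028)
f('pin',503,446,.021)
for a in ((667,300),(691,434)): f('ear',*a,.0115)
"
```

```text
cup [0.4854 0.011  0.058 ] 0.0517 135.9
n [0.5149 0.0346 0.036 ] 0.0601 97.2
n [0.5264 0.0349 0.036 ] 0.06 86.3
n [0.5114 0.0495 0.036 ] 0.0753 98.5
n [0.5266 0.0497 0.036 ] 0.0748 86.9
nbottom [0.5272 0.0368 0.028 ] 0.062 85.7
nbottom [0.5275 0.0512 0.028 ] 0.0764 86.2
pin [0.5206 0.0492 0.021 ] 0.0742 91.4
ear [0.5074 0.0807 0.0115] 0.1068 98.1
ear [0.5304 0.0817 0.0115] 0.107 85.8
```

Notch about 92°, pin about 91.5°, so they're aligned within tolerance. Next I'll back the fingers off the cups, rise clear and close.

```bash
python3 -m pendant '[[1,[0,0,0],[0,0,-4]],[1,[0,0,0],[0,0,-8]],[1,[0,0,0],[0,0,-12]],[1,[0,0,-0.02],[0,0,-12]],[1,[0,0,-0.04],[0,0,-12]],[-1,[0,0,-0.05],[0,0,-12]],[-1,[0,0,-0.05],[0,0,-12]],[-1,[0,0,-0.05],[0,0,-12]],[-1,[0,0,-0.05],[0,0,-12]],[-1,[0,0,-0.05],[0,0,-12]]]'; python3 -m pendant '[[-1,[0,0,0],[0,0,0]],[-1,[0,0,0],[0,0,0]],[-1,[0,0,0],[0,0,0]],[-1,[0,0,0],[0,0,0]]]'; python3 -c "
from h import *
import cv2
go([.5225,-.025,.062],-183.6)
b=viewer.snapshot('wrist')[80:310,190:540]
cv2.imwrite('pics/m5.png',cv2.resize(b[:,:,::-1],None,fx=2.2,fy=2.2,interpolation=cv2.INTER_CUBIC))"
```

```text
clock: 7.23
tool_pos: [0.522, -0.0253, 0.0956]
orientation: [-180.0, -0.1, 176.6]
force: [0.7, 0.0, -0.3]
opening: 0.0598
gripper_force: 0.0
clock: 7.57
tool_pos: [0.5226, -0.0252, 0.0963]
orientation: [-180.0, -0.0, 176.6]
force: [0.3, 0.3, 0.2]
opening: 0.0329
gripper_force: 0.0
shift [0.0001 0.0002 0.0343] turn [-0.01 -0.03  0.16] at [ 0.5226 -0.0252  0.0963] [-1.7999e+02 -3.0000e-02  1.7656e+02] F [0.3 0.3 0.2] j6 -112.2 t 7.5667
```

View pics/m5.png

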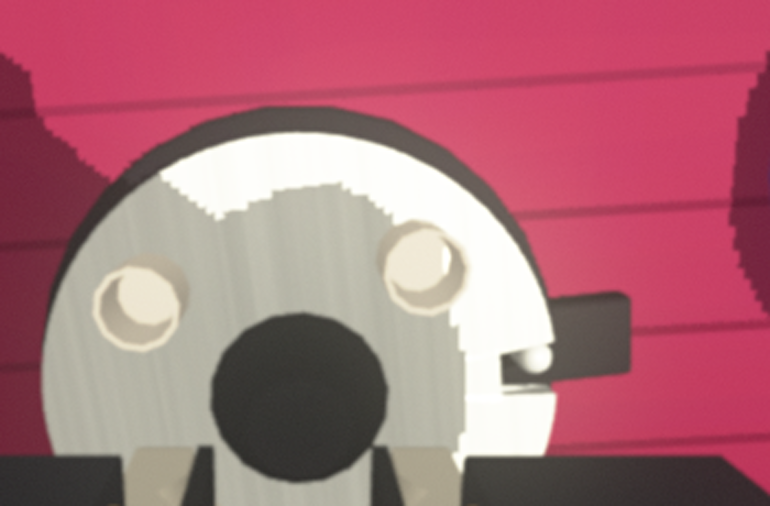

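The notch still stands over the pin (pin at (537,357), notch walls at about y 345 and 390) and the fingers are clear of everything. Now finish closing and come down to just above the hub.

```bash
python3 -m pendant '[[-1,[0,0,0.005],[0,0,0]],[-1,[0,0,0.01],[0,0,0]],[-1,[0,0,0.01],[0,0,0]],[-1,[0,0,0.01],[0,0,0]],[-1,[0,0,0.01],[0,0,0]],[-1,[0,0,0.02],[0,0,0]],[-1,[0,0,0.027],[0,0,0]],[-1,[0,0,0.031],[0,0,0]],[-1,[0,0,0.033],[0,0,0]],[-1,[0,0,0.033],[0,0,0]]]'
```

```text
clock: 8.45
tool_pos: [0.5223, -0.0253, 0.0628]
orientation: [-180.0, -0.1, 176.6]
force: [-0.3, -0.4, 0.5]
opening: 0.0004
gripper_force: 0.0
```

```bash
python3 -m pendant '[[-1,[0,0,0.001],[0,0,0]],[-1,[0,0,0.002],[0,0,0]],[-1,[0,0,0.003],[0,0,0]],[-1,[0,0,0.004],[0,0,0]],[-1,[0,0,0.005],[0,0,0]],[-1,[0,0,0.006],[0,0,0]],[-1,[0,0,0.007],[0,0,0]],[-1,[0,0,0.008],[0,0,0]],[-1,[0,0,0.009],[0,0,0]],[-1,[0,0,0.01],[0,0,0]]]'
```

```text
clock: 9.28
tool_pos: [0.5229, -0.0252, 0.0536]
orientation: [180.0, 0.0, 176.6]
force: [-0.2, 0.2, 2.9]
opening: 0.0009
gripper_force: 1.4
```

Only 2.9 N at z 53.6 mm, so the disc is going past the pin freely. Continue down to 44 mm.

```bash
python3 -m pendant '[[-1,[0,0,0.001],[0,0,0]],[-1,[0,0,0.002],[0,0,0]],[-1,[0,0,0.003],[0,0,0]],[-1,[0,0,0.004],[0,0,0]],[-1,[0,0,0.005],[0,0,0]],[-1,[0,0,0.006],[0,0,0]],[-1,[0,0,0.007],[0,0,0]],[-1,[0,0,0.008],[0,0,0]],[-1,[0,0,0.0085],[0,0,0]],[-1,[0,0,0.009],[0,0,0]]]'; python3 -m pendant '[[-1,[0,0,0.0005],[0,0,0]],[-1,[0,0,0.001],[0,0,0]]]'
```

```text
clock: 10.12
tool_pos: [0.5229, -0.0251, 0.0445]
orientation: [180.0, 0.0, 176.6]
force: [0.8, -0.6, 2.9]
opening: 0.0006
gripper_force: 1.3
clock: 10.28
tool_pos: [0.523, -0.0252, 0.0441]
orientation: [-180.0, 0.0, 176.6]
force: [-3.0, 0.6, 13.3]
opening: 0.0006
gripper_force: 6.8
```

The force jumped to 13 N at z 44.1 mm, which is the seated hub height. Hold briefly, then lift off.

```bash
python3 -m pendant '[[-1,[0,0,0.0003],[0,0,0]],[-1,[0,0,0.0003],[0,0,0]],[-1,[0,0,0.0003],[0,0,0]]]'; python3 -m pendant '[[-1,[0,0,-0.002],[0,0,0]],[-1,[0,0,-0.01],[0,0,0]],[-1,[0,0,-0.03],[0,0,0]],[-1,[0,0,-0.06],[0,0,0]],[-1,[0,0,-0.09],[0,0,0]],[-1,[0,0,-0.12],[0,0,0]],[-1,[0,0,-0.12],[0,0,0]],[-1,[0,0,-0.12],[0,0,0]]]'; python3 -c "
from h import *
import cv2
a=viewer.snapshot('scene')[180:300,270:430]
b=viewer.snapshot('wrist')
cv2.imwrite('pics/f.png',np.hstack([cv2.resize(a[:,:,::-1],(400,300),interpolation=cv2.INTER_CUBIC),cv2.resize(b[:,:,::-1],(400,300))]))"
```

```text
clock: 10.53
tool_pos: [0.523, -0.0252, 0.0441]
orientation: [-180.0, 0.0, 176.6]
force: [-2.6, 0.7, 11.8]
opening: 0.0005
gripper_force: 5.7
clock: 11.2
tool_pos: [0.5234, -0.0249, 0.1653]
orientation: [179.9, 0.2, 176.6]
force: [0.4, 0.2, -1.6]
opening: 0.0005
gripper_force: 0.0
```

View pics/f.png

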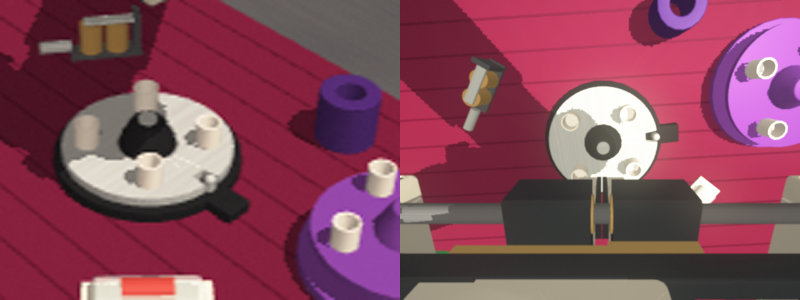

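Both views show the carousel down on its plinth, with the pin standing up through the notch next to the ear ((210,180) in the scene crop). The neighbours are undisturbed and the arm is clear, so I'll hand in.

```bash
python3 -c "
from plant import workorder
print(workorder.close_job())"
```

```text
the job is handed in; nothing more can be done
None
```

I turned the carousel about 120° clockwise until its notch stood over the pin, pressed it down until it was fully seated (hub top at 44 mm, about 13 N), let go, and handed the job in at about 11 s with the arm clear and the pieces visible around it undisturbed; I turned it with both open fingertips between the cups rather than one.

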